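# Hang the air sensor and hold the heat controller's key switch

## Robot

A 7-joint arm with a two-finger parallel gripper is mounted at the origin on the work surface. World frame = base frame: x ahead of the robot, y to its left, z up, the work surface at z = 0. Lengths are in m, angles in rad, forces in N, time in s.
With the tool pointing down it reaches from about 0.425 to 0.875 m from the base axis. Payload 4.7 kg.
Tool frame: the origin (TCP) lies at the very end of the fingers, on their centre line; the grasp point (between the pads) lies 19 mm behind it (bot.grip_point_offset is the distance from the TCP to the grasp point, in m); z points along the fingers, y is the direction in which the jaws open and shut (so a half turn about z gives the same grasp; the last joint's range is limited). The gripper opens to 85 mm and grips with 20 to 120 N. Pads are 22 mm wide; open, the fingers measure 114 mm over their backs; the gripper's body (76 mm by 85 mm) begins 54 mm behind the grasp point. The pads swing forward as they close: fully open they stand 13 mm farther back than shut.
Start: joints at [-1.223, 0.321, -0.07, 1.45, 0.023, 1.371, -0.057], TCP at [0.213, 0.614, 0.231] pointing down, gripper open.
Joint ranges: [-2.86, 2.86], [-0.3, 2.09], [-1.38, 1.24], [0.06, 2.45], [-1.56, 4.7], [0.09, 2.05], [-2.69, 2.69]. Speed limits (rad/s): [2.57, 2.57, 3.14, 3.14, 3.14, 3.14, 3.14].

## Interface

Orientations are given as [roll, pitch, yaw] about the fixed x, y, z axes, in that order (R = Rz(yaw) Ry(pitch) Rx(roll)).
In Python, from plant import read_state, cams, bot gives the robot as it stands.
- The arm moves only by the tool carry_out, never from a script. Its argument "steps" is a list of rows, each a list of 7 numbers: the opening, from 0 (shut) to 1 (fully open), then the shift along the world's x, y, z in cm, then the turn, a rotation vector about the world's x, y, z in rad. In form: [[jaw, dx, dy, dz, rx, ry, rz], ...]. A call has exactly 10 rows; each row shifts and turns the commanded pose from where the row before left it; what a row does not reach is not made up. A row lasts 1/8 s, in which the tool goes at most 62.5 mm and 10.7 degrees, less where a joint would pass 70% of its speed; a pose out of reach is approached as far as the arm can. A call is refused whole if a number of a shift passes 6.25 or a number of a turn 0.188, either way. A call with a gripper value outside its range is refused whole. The fingers move at their own pace and stop on an object; the grip force is fixed at half the most. Time passes only in rows, so rows that do not move let the fingers close, or fill a call up. It gives the time, the measured TCP pose, the force and the opening at its end, in the units of the state.
- read_state(): the state, without advancing time (a new reading comes with each control period).
- cams.grab_frame(name): name is "scene" or "top" or "wrist"; returns (picture, depth): 480x640x3 uint8, red, green, blue; 480x640 float32, m along the optical axis (not along the pixel's ray), 0 where there is no reading.
- cams.get_calibration(name): a dict with "fov_y" (degrees; the focal length in pixels is half the picture's height over the tangent of half this angle, whatever the lens; pixels are square), "cx", "cy" (the principal point, pixels), "R" (3x3) and "t" (3): a world point X has camera coordinates R X + t. Camera axes: x right, y down, z forward; pixel columns grow to the right and rows downward; lengths in m; the calibration is good to about 2 mm. The wrist camera is an equidistant fisheye: a pixel r from the principal point sees the ray r / f radians off the axis. A picture is of the moment at which its call begins: read the wrist's pose just before it. get_calibration takes no time and is no camera call; for the wrist camera it gives the pose at the moment of the call.
- bot.sign_off(): hands the job in, once; it reports no verdict.
The state is a dict: "time_s": time; "q": joint angles; "joint_velocities": joint speeds; "joint_efforts": joint torques, N m; "eef_pos": TCP position; "tool_rot": TCP orientation; "wrist_force": force on the tool from outside, world axes, zero at the start; "moment": the same for the moment, N m; "grip_width": finger opening in m.
Only numpy, scipy, OpenCV 4.12 (cv2) and the standard library are available. Lean on these libraries where they do the work, as an engineer would, in place of code of your own. Each camera call takes 0.05 s, during which the arm holds its last target.

## Task

Set up the propagation bench for a heat test. Hook the louvred sensor over the rail above the plug tray, at least 10 cm to the left of (robot's view) the stop collar, slide it along the rail until it stands against the collar, and leave it hanging there by itself. Then take the key from its wooden stand, push it fully home in the controller's key switch (the pins are sticky: jiggle it if it stalls), turn it a quarter turn clockwise to the stop and finish while holding it turned, because the switch springs back; leave the pot, the jar and the screwdriver alone.

Things in the scene. Friction and masses are not known exactly. Their poses are not given: they have to be found in the camera images.
- sensor: Loose 160 g sensor standing on the bench: white louvred round shield (60 mm across, 60 high) with an aluminium strap hook and grip tab above; 193 mm tall. Origin: centre of the underside, z up. The strap (30 mm wide in y, 4 thick) rises at x = -20 mm from the shield to z = 147 and comes down at x = +20 as a lip ending at z = 110, so the hook is open to +x between lip and shield.
- sensor_tab (a point): Centre of the sensor's flat grip tab at its very top, 171 mm above its underside on the centre line: 10 mm thick along the sensor's x, 30 wide along y, 46 high (from 24 mm below this point to 22 above). Axes as sensor.
- sensor_mouth (a point): Middle of the 46 mm high mouth of the hook (86 mm below the centre of the tab), on the sensor's centre line. The rail enters here sideways from the sensor's +x side; then the sensor is lowered about 40 mm until the rail seats. Axes as sensor.
- sensor_seat (a point): Point in the hook 38.5 mm below the tab's centre, on the centre line. When the sensor hangs seated, the axis of the rail passes through it (within 2 mm); an inverted V in the hook centres the rail. The sensor's y then lies along the rail.
- rail_axis (a point): Middle of the axis of the fixed horizontal aluminium rail (12 mm diameter, 420 long, axis 200 above the bench) on 14 mm posts at its ends, over a black plug tray 150 x 360 x 45 mm. y: along the rail to the robot's left; x: across it, away from the robot; z up. With the sensor's axes parallel to these the hook's mouth faces away from the robot.
- collar_mid (a point): Centre of the dark steel stop collar clamped on the rail (28 mm diameter, 16 long), on the rail's axis; axes as the rail. The hook is 30 mm wide, so against the collar's left side its centre line is 23 mm to the left (+y).
- key: Loose 50 g key standing upright in the slot of a wooden stand (70 x 50 x 36 mm). Origin: tip of the blade, z up. Blade 14 mm wide (x), 4 thick (y), 30 long, its last 4 mm narrowed to 10 x 2.2; above it a steel shoulder 22 x 12 x 6 mm, then the flat black bow. The same when turned half round.
- key_bow (a point): Centre of the key's bow, the part to grip: 10 mm thick along the key's y, 30 wide along x, 44 high (its top 20 mm above this point); 60 mm above the blade's tip, 30 above the shoulder's underside. Axes as the key.
- key_shoulder (a point): Underside of the key's shoulder, on the key's axis, 30 mm below the centre of the bow; axes as the key. Fully home it lies on the lock's face.
- controller: Fixed beige controller box 150 x 130 x 70 mm; origin at the centre of its underside, right under the keyhole. A 12 mm high dial stands 56 mm from the keyhole.
- keyhole (a point): Centre of the key slot in the face of the round steel lock cylinder (45 mm across, 71 up). Slot 15.6 mm long (x), 6.4 wide (y), 33 deep, vertical, edges chamfered 2 mm; z up; turns with the cylinder. Sticky pins stall a straight push (10 to 20 N) with the shoulder some 14 mm above the face and sometimes again at 3 mm: press on lightly and twist the key about 10 degrees to and fro and it drops past.
- plug (a joint): Turn of the lock cylinder (rad): 0 at rest, grows clockwise seen from above, hard stop at 1.57. A spring turns it back (0.025 N m at rest, 0.105 at the stop). The key has about 0.17 rad of play each way in the slot, so it must turn some 0.2 further than the cylinder.
- pot: Small terracotta pot, 72 mm across and 70 high, origin at the underside; leave alone.
- jar: Seed jar, 56 mm across and 75 high, origin at the underside; leave alone.
- driver: Screwdriver lying on the bench, 180 mm long along its x; leave alone.

How it is judged:
On the way, in this order (a step that is already met when the one before it is completed fails the run):
1. the sensor is hooked over the rail, 9 cm or more to the left of the collar (x of sensor_seat in the frame of rail_axis between -0.01 and 0.01 m and z of sensor_seat in the frame of rail_axis between -0.01 and 0.014 m and angle between sensor_seat's own z axis and vertical below 0.25 rad and y of sensor_seat in the frame of collar_mid above 0.09 m), for 0.1 s.
2. it slides along the rail, still hooked, to within 4 to 7.5 cm of the collar (x of sensor_seat in the frame of rail_axis between -0.01 and 0.01 m and z of sensor_seat in the frame of rail_axis between -0.01 and 0.014 m and angle between sensor_seat's own z axis and vertical below 0.25 rad and y of sensor_seat in the frame of collar_mid between 0.04 and 0.075 m), for 0.02 s.
3. it hangs by itself against the collar (gap under 9 mm), let go (x of sensor_seat in the frame of rail_axis between -0.008 and 0.008 m and z of sensor_seat in the frame of rail_axis between -0.005 and 0.004 m and angle between sensor_seat's own z axis and vertical below 0.2 rad and y of sensor_seat in the frame of collar_mid between 0.015 and 0.032 m and contact force between sensor and the arm below 0.1 N and contact force between sensor and the fingers below 0.1 N), for 0.2 s.
4. the key is fully home in the lock, which is not yet turned (horizontal distance between key_shoulder and keyhole below 0.003 m and z of key_shoulder in the frame of keyhole between -0.003 and 0.0022 m and angle between the z axis of key_shoulder and the z axis of keyhole, either way round below 0.09 rad and value of joint plug below 0.5 rad), for 0.1 s.
At the end, for the whole second after the job is handed in: The sensor hangs upright on the rail by itself within 9 mm of the collar's left side; the key is fully home (shoulder within 2.2 mm of the lock's face) and the robot, still gripping it, holds the cylinder turned past 1.3 rad (of 1.57) (all of step 3 and horizontal distance between key_shoulder and keyhole below 0.003 m and z of key_shoulder in the frame of keyhole between -0.003 and 0.0022 m and angle between the z axis of key_shoulder and the z axis of keyhole, either way round below 0.09 rad and value of joint plug above 1.3 rad and contact force between key and the fingers above 1 N and linear speed of sensor below 0.05 m/s); the arm keeps its last pose, push and grip.
It fails at once if the pot is disturbed (moved more than 3 cm) (distance of pot from where it was at the start of the episode above 0.03 m).
It fails at once if the jar is disturbed (moved more than 3 cm) (distance of jar from where it was at the start of the episode above 0.03 m).
It fails at once if the screwdriver is disturbed (moved more than 3 cm) (distance of driver from where it was at the start of the episode above 0.03 m).
It also fails if it takes over 72 s, if anything falls off the work surface, if the arm or the gripper's body presses on something with over 40 N, if the wrist force passes 120 N, or if a joint passes its speed limit or range.

## Working session

There is one attempt and no reset: what is moved stays moved. The work goes in short steps, Python scripts to look and compute and a tool call to move; the robot and the scene stay as the last step left them, time stands still between calls to the robot, and variables do not carry over. Pictures are saved under pics/ and viewed, and the job is handed in when it is done.

Besides the shell and the picture viewer there is one more tool, called after "Request:" as name(argument=value, ...), one argument or row to a line, values as JSON. carry_out: Moves the arm, as the interface text tells. Its arguments: {"type":"object","properties":{"steps":{"type":"array"}},"required":["steps"]}

```bash
ls; mkdir -p pics; python3 - <<'E'
from plant import read_state, cams, bot
import cv2
print(read_state())
for n in ["scene","top","wrist"]:
    im,d=cams.grab_frame(n); cv2.imwrite(f"pics/{n}0.png",im[:,:,::-1])
    import numpy as np; np.save(f"/tmp/{n}0.npy",d)
    c=cams.get_calibration(n); print(n,c)
E
```

```text
pics
{'time_s': 0.0, 'q': array([-1.22294741,  0.32180557, -0.07008395,  1.45170199,  0.0226117 ,
        1.37079049, -0.05689881]), 'joint_velocities': array([-0.00051232,  0.00011921, -0.00014078, -0.00021991, -0.00018702,
       -0.00109059, -0.00074548]), 'joint_efforts': array([-3.95517727e-04, -4.93584430e+01, -3.82460235e-01, -3.14331222e+01,
        1.29095506e-02,  1.15795128e-02, -2.43477149e-05]), 'eef_pos': array([0.21280352, 0.61359841, 0.23022127]), 'tool_rot': array([-3.13967748e+00,  1.11485520e-04,  2.80787780e+00]), 'wrist_force': array([-0.54425055,  0.96018238,  0.43435956]), 'moment': array([-0.01576898,  0.02613383,  0.02751499]), 'grip_width': 0.08537283814702762}
scene {'fov_y': 42.1645686395662, 'cx': 316.22401263534107, 'cy': 240.52576720676137, 'R': array([[-4.62504088e-01,  8.86617138e-01,  1.36134311e-04],
       [ 6.70483485e-01,  3.49858362e-01, -6.54256083e-01],
       [-5.80122284e-01, -3.02504837e-01, -7.56273072e-01]]), 't': array([ 0.23066915, -0.30127951,  1.72212358])}
top {'fov_y': 53.43209885565414, 'cx': 325.10578714065934, 'cy': 238.31344852185586, 'R': array([[ 3.56565892e-02, -9.99363803e-01, -7.72424856e-04],
       [-9.79206558e-01, -3.47829167e-02, -1.99861615e-01],
       [ 1.99707596e-01,  7.88274698e-03, -9.79823830e-01]]), 't': array([0.00302962, 0.5698569 , 0.93628678])}
wrist {'fov_y': 65.70646984690485, 'cx': 320.5749546701076, 'cy': 243.8433522441407, 'R': array([[ 3.27672775e-01,  9.44791227e-01, -3.00153120e-04],
       [ 9.04922430e-01, -3.13754121e-01,  2.87530430e-01],
       [ 2.71562054e-01, -9.44875093e-02, -9.57771456e-01]]), 't': array([-0.6491283 , -0.0374222 ,  0.37771042])}
```

View pics/scene0.png

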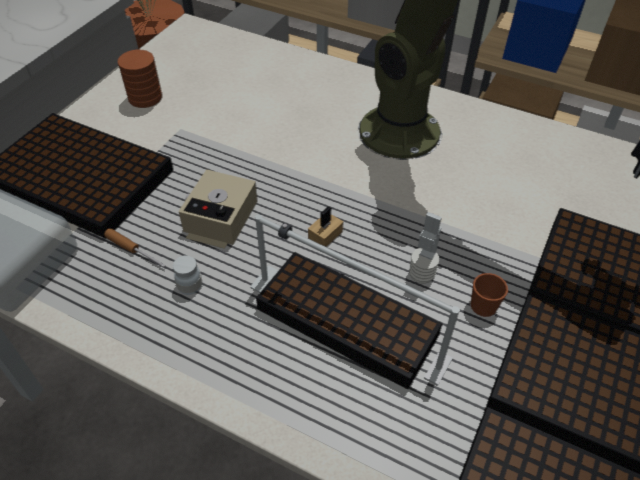

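View pics/top0.png

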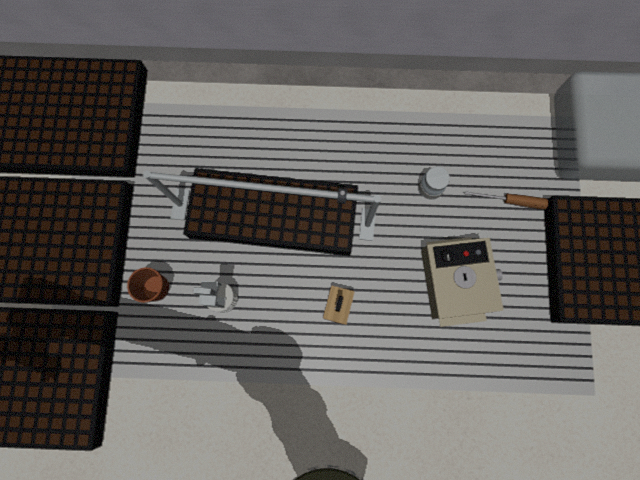

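View pics/wrist0.png

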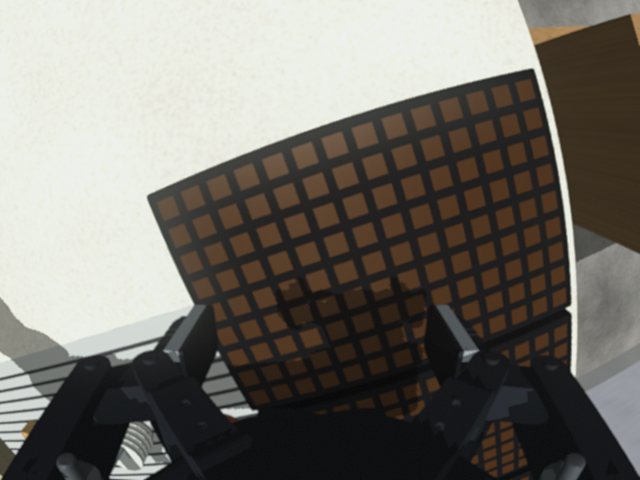

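The scene view shows the sensor at about (425,250), the rail from (262,225) to (455,308), the collar at (285,230), the key stand at (325,230) and the controller at (218,205). The pot is at (488,293), the jar at (187,275) and the driver at (130,245). Next I'll crop the top view.

```bash
cat > h.py <<'E'
import numpy as np, cv2
from plant import read_state, cams, bot
def f_of(c): return 240/np.tan(np.radians(c['fov_y'])/2)
def cloud(d,c):
    f=f_of(c); v,u=np.mgrid[0:480,0:640]
    P=np.stack([(u-c['cx'])/f*d,(v-c['cy'])/f*d,d],-1)
    W=(P-c['t'])@c['R']; W[d==0]=np.nan; return W
def ray(c,u,v,z):
    f=f_of(c); r=np.array([(u-c['cx'])/f,(v-c['cy'])/f,1])
    o=-c['R'].T@c['t']; w=c['R'].T@r; s=(z-o[2])/w[2]; return o+s*w
def proj(c,X):
    p=c['R']@np.array(X)+c['t']; f=f_of(c); return p[0]/p[2]*f+c['cx'],p[1]/p[2]*f+c['cy']
E
python3 - <<'E'
from h import *
im=cv2.imread('pics/top0.png')
def crop(im,x,y,w,h,s,n): cv2.imwrite(n,cv2.resize(im[y:y+h,x:x+w],None,fx=s,fy=s,interpolation=cv2.INTER_CUBIC))
crop(im,130,160,130,100,6,'pics/c1.png'); crop(im,310,160,130,100,6,'pics/c2.png')
crop(im,180,260,100,75,8,'pics/c3.png');crop(im,310,270,60,60,10,'pics/c4.png');crop(im,410,225,110,110,5,'pics/c5.png')
c=cams.get_calibration('top');W=cloud(np.load('/tmp/top0.npy'),c)
np.set_printoptions(precision=4,suppress=True)
# rail
m=(abs(W[...,2]-.203)<.006)&(W[...,0]>.5)&(W[...,0]<.8)&(W[...,1]>-.2)&(W[...,1]<.33)
print(m.sum()); P=W[m]; print(P[:,1].min(),P[:,1].max(),np.polyfit(P[:,1],P[:,0],1),np.median(P[:,2]))
# sensor
m=(W[...,2]>.1)&(W[...,0]>.35)&(W[...,0]<.55)&(W[...,1]>.1)&(W[...,1]<.35)
P=W[m];print('sensor',m.sum());
for lo in np.arange(.1,.21,.01):
    q=P[(P[:,2]>=lo)&(P[:,2]<lo+.01)]
    if len(q): print(lo,len(q),q.mean(0),q.min(0),q.max(0))
E
```

```text
1439
-0.07423321890189581 0.32962230264784403 [0.0771 0.6192] 0.20463854903089057
sensor 502
0.1 7 [0.4194 0.229  0.1055] [0.4189 0.2208 0.1014] [0.4214 0.2388 0.1096]
0.11 6 [0.433  0.2267 0.1153] [0.4186 0.2198 0.1125] [0.4609 0.2503 0.119 ]
0.12 18 [0.4314 0.2253 0.126 ] [0.4183 0.2193 0.1214] [0.4598 0.2469 0.1298]
0.13 24 [0.4362 0.2234 0.1347] [0.4188 0.2193 0.1304] [0.4609 0.2395 0.1396]
0.13999999999999999 292 [0.4403 0.2342 0.1466] [0.4186 0.2193 0.1403] [0.4629 0.2513 0.1498]
0.14999999999999997 17 [0.4343 0.2297 0.154 ] [0.4217 0.22   0.15  ] [0.4437 0.2486 0.1594]
0.15999999999999998 12 [0.4383 0.2263 0.1649] [0.4354 0.2198 0.1603] [0.4447 0.249  0.1699]
0.16999999999999998 15 [0.4386 0.2276 0.1751] [0.4358 0.2199 0.1705] [0.4438 0.2438 0.1793]
0.17999999999999997 19 [0.4388 0.2297 0.1869] [0.4353 0.2199 0.1817] [0.4455 0.2493 0.19  ]
0.18999999999999995 92 [0.4408 0.2345 0.1929] [0.436  0.2192 0.1903] [0.4455 0.2495 0.1957]
```

View pics/c3.png

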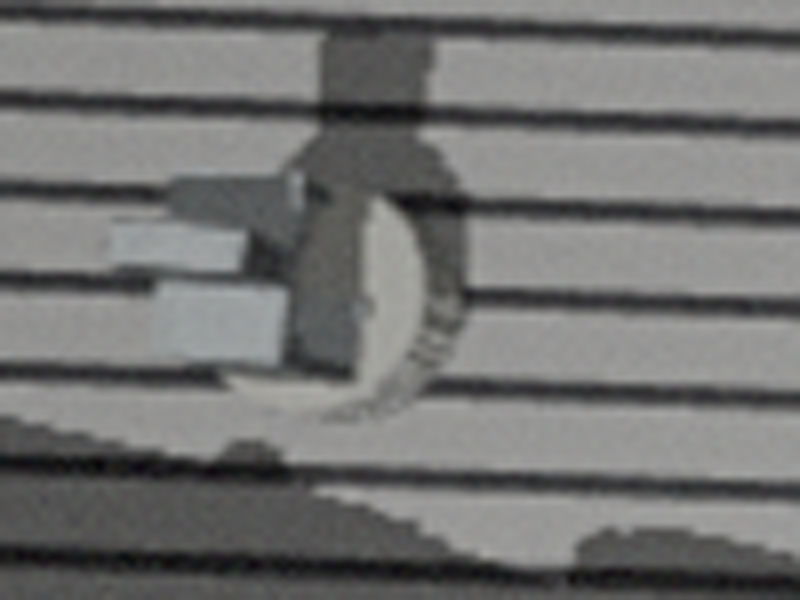

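View pics/c2.png

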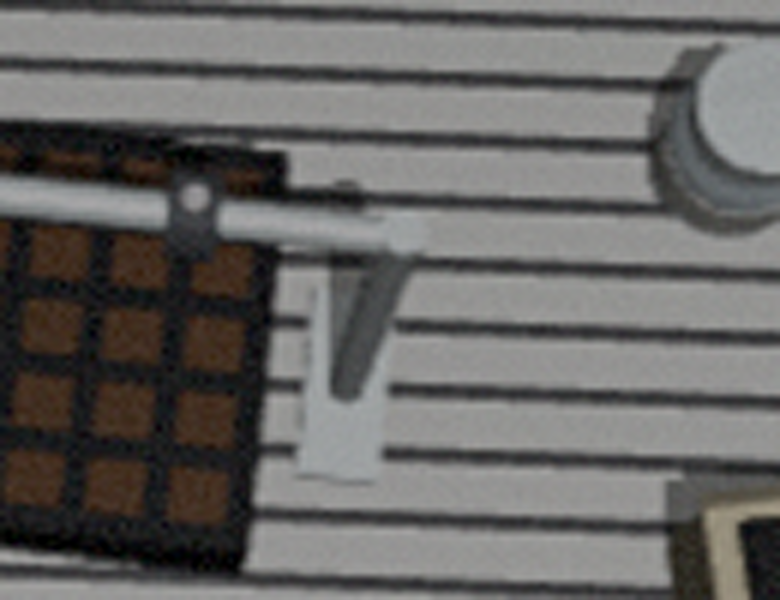

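View pics/c4.png

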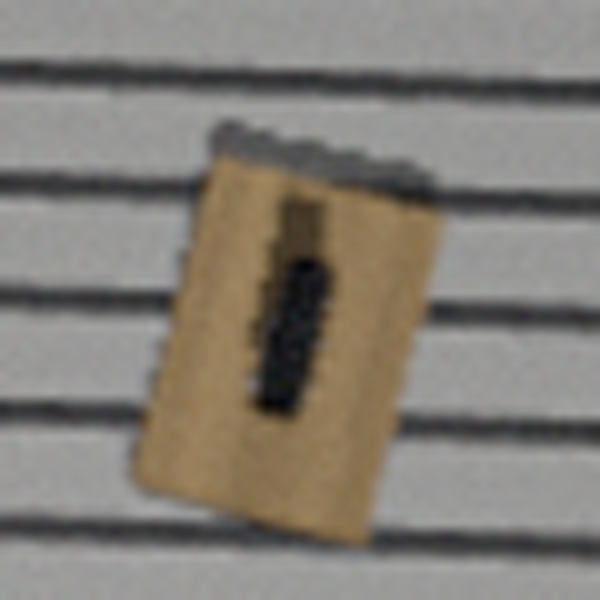

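View pics/c5.png

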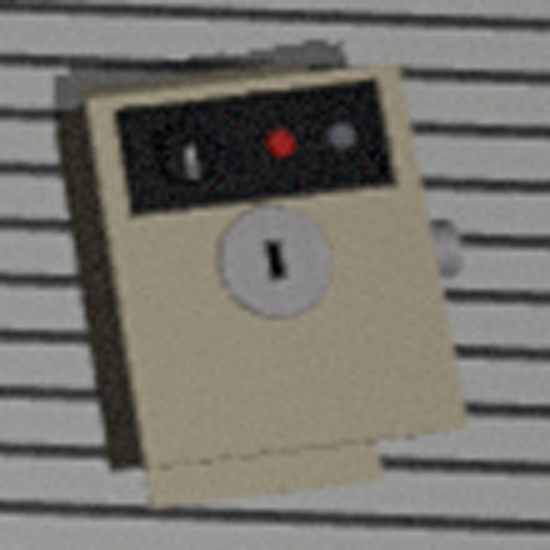

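View pics/c1.png

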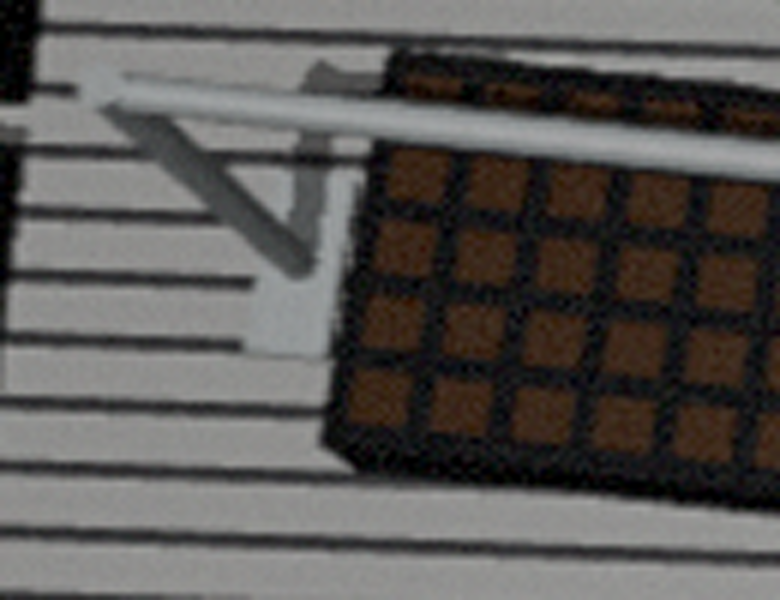

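```bash
python3 - <<'E'
from h import *
im=cv2.imread('pics/scene0.png')
def crop(im,x,y,w,h,s,n): cv2.imwrite(n,cv2.resize(im[y:y+h,x:x+w],None,fx=s,fy=s,interpolation=cv2.INTER_CUBIC))
crop(im,390,200,80,90,6,'pics/s1.png')
np.set_printoptions(precision=4,suppress=True)
ct=cams.get_calibration('top');cs=cams.get_calibration('scene')
# fit tab rect and strap-top rect
W=cloud(np.load('/tmp/top0.npy'),ct)
for lo,hi in ((.188,.2),(.143,.151)):
    m=(W[...,2]>lo)&(W[...,2]<hi)&(W[...,0]>.35)&(W[...,0]<.55)&(W[...,1]>.1)&(W[...,1]<.35)
    print(cv2.minAreaRect((W[m][:,:2]*1000).astype(np.float32)))
# rail: gather robustly, exclude end, both
m=(abs(W[...,2]-.203)<.008)&(W[...,0]>.5)&(W[...,0]<.8)&(W[...,1]>-.055)&(W[...,1]<.25)&(abs(W[...,0]-.619-.077*W[...,1])<.012)
P=W[m];k=np.polyfit(P[:,1],P[:,0],1);print('rail fit top',k,P[:,2].max(),np.arctan(k[0]))
# rail ends by ray at z=.2 (pixels): left end and right end top view
# rail pixels left end(145.5,174.5) right end (378,199); collar (342.3,195.5)
for p in [(146,174.7),(378.5,199.3),(342.3,195.5)]: print(p,ray(ct,*p,.2))
Ws=cloud(np.load('/tmp/scene0.npy'),cs)
m=(abs(Ws[...,2]-.2)<.012)&(Ws[...,0]>.5)&(Ws[...,0]<.7)&(Ws[...,1]>-.1)&(Ws[...,1]<.345)
P=Ws[m];k=np.polyfit(P[:,1],P[:,0],1);print('rail scene',m.sum(),k,P[:,1].min(),P[:,1].max(), np.median(P[:,2]))
m=(Ws[...,2]>.175)&(Ws[...,0]>.35)&(Ws[...,0]<.5)&(Ws[...,1]>.1)&(Ws[...,1]<.345);print('tab scene',cv2.minAreaRect((Ws[m][:,:2]*1000).astype(np.float32)),Ws[m].mean(0))
# key
for n,w in (('top',W),('scene',Ws)):
    m=(w[...,2]>.068)&(w[...,0]>.35)&(w[...,0]<.55)&(w[...,1]>-.05)&(w[...,1]<.1)
    print('key',n,m.sum(),w[m].mean(0),w[m].min(0),w[m].max(0),cv2.minAreaRect((w[m][:,:2]*1000).astype(np.float32)))
    m=(abs(w[...,2]-.036)<.004)&(w[...,0]>.35)&(w[...,0]<.55)&(w[...,1]>-.05)&(w[...,1]<.1)
    print('stand',m.sum(),cv2.minAreaRect((w[m][:,:2]*1000).astype(np.float32)))
    m=(abs(w[...,2]-.07)<.004)&(w[...,0]>.3)&(w[...,0]<.6)&(w[...,1]>-.35)&(w[...,1]<-.1)
    print('box',m.sum(),cv2.minAreaRect((w[m][:,:2]*1000).astype(np.float32)),np.median(w[m],0))
print('keyhole',ray(ct,410+275/5,225+260/5,.071))
print('key bow top',ray(ct,310+290/10,270+335/10,.08))
E
```

```text
((440.8195495605469, 234.42237854003906), (30.318634033203125, 10.095782279968262), 87.86249542236328)
((440.9927978515625, 235.24649047851562), (31.018754959106445, 44.04619598388672), 87.92536163330078)
rail fit top [0.0801 0.6188] 0.2108349312838468 0.07988745292699846
(146, 174.7) [0.6474 0.3539 0.2   ]
(378.5, 199.3) [ 0.6158 -0.0718  0.2   ]
(342.3, 195.5) [ 0.6206 -0.0062  0.2   ]
rail scene 1467 [0.0714 0.6237] -0.07711859386051326 0.3449521481069938 0.20434202169278687
tab scene ((441.6299743652344, 235.9290313720703), (14.311552047729492, 30.245798110961914), 1.8975664377212524) [0.4433 0.2364 0.1875]
key top 76 [ 0.4345 -0.0099  0.0857] [ 0.4196 -0.0166  0.0754] [ 0.4487 -0.0033  0.089 ] ((434.6500244140625, -9.879924774169922), (9.57109260559082, 29.42938804626465), 77.50465393066406)
stand 740 ((474.25274658203125, 5.271141052246094), (163.5794677734375, 87.96382141113281), 7.1152448654174805)
box 4505 ((497.38714599609375, -261.88958740234375), (150.4034881591797, 131.582763671875), 8.923356056213379) [ 0.4931 -0.2631  0.0702]
key scene 99 [ 0.437  -0.0076  0.0803] [ 0.4195 -0.0158  0.068 ] [ 0.4531 -0.0009  0.0882] ((436.1312255859375, -8.615032196044922), (11.894588470458984, 34.495975494384766), 80.38985443115234)
stand 375 ((486.2606201171875, 15.25689697265625), (176.5897216796875, 80.57728576660156), 25.089149475097656)
box 2310 ((497.848388671875, -260.6376953125), (157.4628143310547, 134.59715270996094), 8.068589210510254) [ 0.4991 -0.2602  0.0702]
keyhole [ 0.4969 -0.2622  0.071 ]
key bow top [ 0.4341 -0.0091  0.08  ]
```

View pics/s1.png

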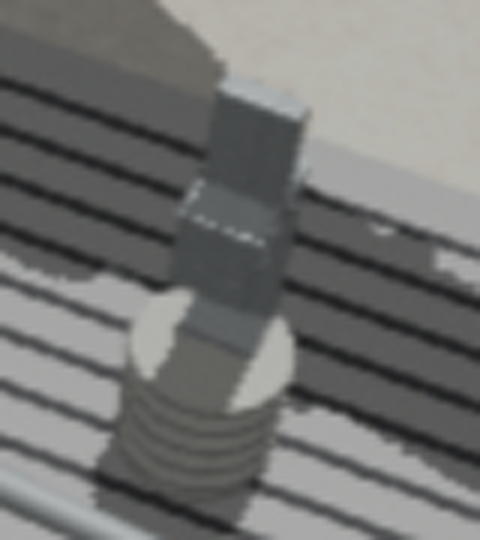

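The sensor's mouth faces away from the robot: the scene crop shows the short lip on the +x side, with the strap visible below it. The tab centre is at about (0.441, 0.235), with yaw about -2°. The rail's yaw is about -4.4°. I'm moving above the sensor now.

Request:
carry_out(
  steps=[
    [1,2.28,-3.79,0,0,0,-0.127],
    [1,2.28,-3.79,0,0,0,-0.127],
    [1,2.28,-3.79,0,0,0,-0.127],
    [1,2.28,-3.79,0,0,0,-0.127],
    [1,2.28,-3.79,0,0,0,-0.127],
    [1,2.28,-3.79,0,0,0,-0.127],
    [1,2.28,-3.79,0,0,0,-0.127],
    [1,2.28,-3.79,0,0,0,-0.127],
    [1,2.28,-3.79,0,0,0,-0.127],
    [1,2.28,-3.79,0,0,0,-0.127],
  ],
)

```text
time_s: 1.4
eef_pos: [0.4414, 0.2338, 0.2312]
tool_rot: [-3.142, -0.0, 1.534]
wrist_force: [-0.1, 0.8, 0.1]
grip_width: 0.0853
```

```bash
python3 - <<'E'
from h import *
s=read_state();print(s['eef_pos'],s['tool_rot'],s['q'],s['time_s'])
im,d=cams.grab_frame('wrist');cv2.imwrite('pics/w1.png',im[:,:,::-1])
E
```

```text
[0.44141932 0.23376477 0.23122645] [-3.14157437e+00 -6.16247443e-05  1.53375741e+00] [-0.84627084 -0.00734184  0.30605555  1.82612213  0.00221853  1.32245347
 -0.57780722] 1.4
```

View pics/w1.png

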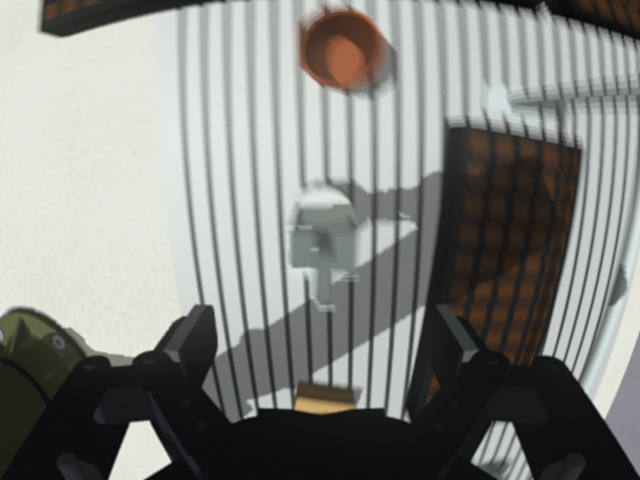

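The tab sits at about (325,290), midway between the fingers. Next I'll descend and grip it.

Request:
carry_out(
  steps=[
    [1,0,0.1,-1.5,0,0,0],
    [1,0,0,-2,0,0,0],
    [1,0,0,-2,0,0,0],
    [1,0,0,-2,0,0,0],
    [0,0,0,0,0,0,0],
    [0,0,0,0,0,0,0],
    [0,0,0,0,0,0,0],
    [0,0,0,0,0,0,0],
    [0,0,0,0,0,0,0],
    [0,0,0,0,0,0,0],
  ],
)

```text
time_s: 2.7
eef_pos: [0.4413, 0.2365, 0.157]
tool_rot: [3.141, -0.001, 1.538]
wrist_force: [-1.5, 0.7, 4.6]
grip_width: 0.009
```

Request:
carry_out(
  steps=[
    [0,0,0,0.5,0,0,0],
    [0,0,0,1,0,0,0],
    [0,0,0,2,0,0,-0.01],
    [0,0,0,2,0,0,-0.01],
    [0,0,0,2,0,0,-0.01],
    [0,0,0,2,0,0,-0.01],
    [0,0,-1,1.5,0,0,0],
    [0,1,-1.8,0.5,0,0,0],
    [0,2,-1.9,0,0,0,0],
    [0,1,-1.9,0,0,0,0],
  ],
)

```text
time_s: 3.95
eef_pos: [0.4816, 0.1684, 0.2716]
tool_rot: [3.141, 0.001, 1.497]
wrist_force: [-0.8, -0.1, -2.5]
grip_width: 0.0091
```

```bash
cat > look.py <<'E'
from h import *
import sys
np.set_printoptions(precision=4,suppress=True)
tag=sys.argv[1]
s=read_state();print(s['eef_pos'],s['tool_rot'],s['time_s'],s['wrist_force'],s['grip_width'])
for n in sys.argv[2:]:
    im,d=cams.grab_frame(n);cv2.imwrite(f'pics/{n}{tag}.png',im[:,:,::-1]);np.save(f'/tmp/{n}{tag}.npy',d)
E
python3 look.py 2 scene top
```

```text
[0.4816 0.1684 0.2716] [3.1413 0.0006 1.4969] 3.95 [-0.7675 -0.1351 -2.5105] 0.009063392363271488
```

View pics/scene2.png

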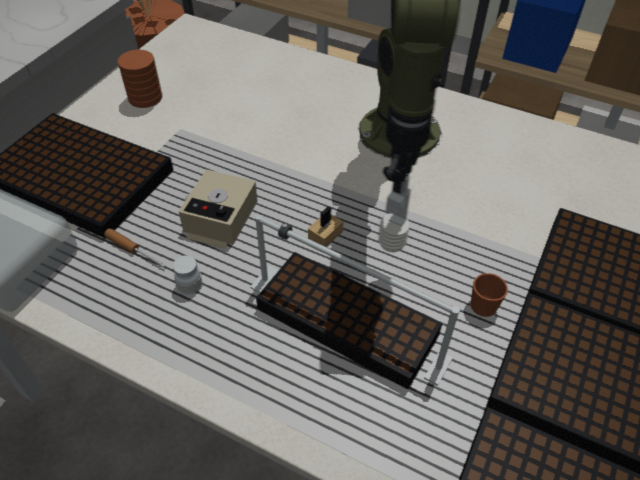

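View pics/top2.png

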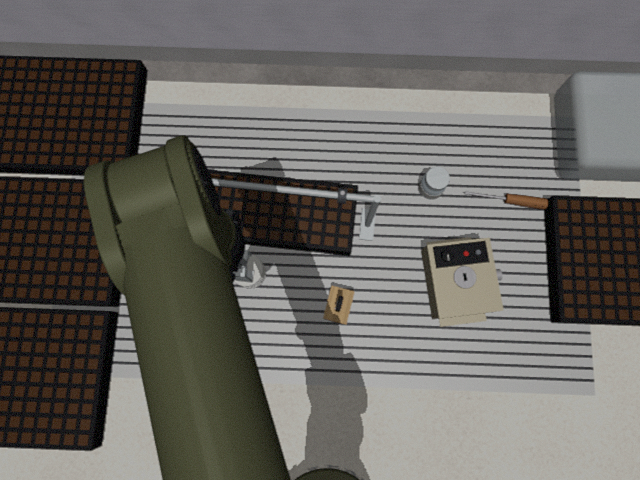

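```bash
python3 - <<'E'
from h import *
np.set_printoptions(precision=4,suppress=True)
c=cams.get_calibration('scene');W=cloud(np.load('/tmp/scene2.npy'),c)
m=(W[...,0]>.43)&(W[...,0]<.54)&(W[...,1]>.12)&(W[...,1]<.22)&(W[...,2]>.1)&(W[...,2]<.3)
P=W[m]
for lo in np.arange(.1,.3,.01):
    q=P[(P[:,2]>=lo)&(P[:,2]<lo+.01)]
    if len(q): print(round(lo,2),len(q),q.mean(0),q.min(0)[:2],q.max(0)[:2])
# rail per y near .17
c=cams.get_calibration('scene');W=cloud(np.load('/tmp/scene0.npy'),c)
m=(abs(W[...,1]-.17)<.02)&(W[...,2]>.18)&(W[...,2]<.22)&(abs(W[...,0]-.63)<.03);print(W[m].mean(0),W[m].min(0),W[m].max(0))
c=cams.get_calibration('top');W=cloud(np.load('/tmp/top0.npy'),c)
m=(abs(W[...,1]-.17)<.02)&(W[...,2]>.19)&(W[...,2]<.22)&(abs(W[...,0]-.63)<.03);print(W[m].mean(0),W[m].min(0),W[m].max(0))
E
```

```text
0.11 28 [0.5021 0.1712 0.1172] [0.4912 0.1505] [0.5076 0.1918]
0.12 55 [0.5008 0.1775 0.1266] [0.4757 0.1489] [0.5103 0.1965]
0.13 82 [0.5022 0.1719 0.1345] [0.4744 0.1427] [0.5148 0.1974]
0.14 97 [0.5012 0.1744 0.1439] [0.4769 0.1389] [0.5122 0.1967]
0.15 90 [0.5018 0.1741 0.1536] [0.4716 0.1424] [0.5122 0.1972]
0.16 98 [0.5009 0.1739 0.1637] [0.4752 0.1414] [0.513  0.1973]
0.17 479 [0.4856 0.1681 0.1752] [0.4561 0.1379] [0.5147 0.1972]
0.18 52 [0.4707 0.172  0.1831] [0.4604 0.1543] [0.5145 0.1842]
0.19 21 [0.4636 0.1778 0.1951] [0.4595 0.1703] [0.4667 0.1839]
0.2 24 [0.4635 0.1776 0.2043] [0.4598 0.1712] [0.466  0.1841]
0.21 23 [0.4627 0.1787 0.2145] [0.4606 0.1732] [0.4659 0.1841]
0.22 39 [0.4883 0.1714 0.2262] [0.4598 0.1502] [0.5053 0.1841]
0.23 73 [0.4953 0.1694 0.2347] [0.46   0.1509] [0.5065 0.1845]
0.24 68 [0.4977 0.1701 0.2453] [0.4621 0.1506] [0.5072 0.1837]
0.25 93 [0.495  0.1702 0.2556] [0.4595 0.1518] [0.5064 0.1846]
0.26 142 [0.4912 0.1693 0.2629] [0.4595 0.1514] [0.5069 0.184 ]
0.27 39 [0.4898 0.1726 0.2756] [0.4819 0.1533] [0.4976 0.1827]
0.28 54 [0.4923 0.1719 0.285 ] [0.4777 0.1516] [0.5016 0.1828]
0.29 60 [0.494  0.1716 0.295 ] [0.4756 0.157 ] [0.5005 0.1825]
[0.6357 0.17   0.2042] [0.6264 0.1501 0.1966] [0.6425 0.1896 0.2101]
[0.6325 0.1697 0.2044] [0.6266 0.1502 0.1985] [0.6398 0.1892 0.2086]
```

Request:
carry_out(
  steps=[
    [0,1.5,0,0,0,0,0],
    [0,2.5,0,0,0,0,0],
    [0,2.5,0,0,0,0,0],
    [0,2.5,0,0,0,0,0],
    [0,2.5,0,0,0,0,0],
    [0,2,0,0,0,0,0],
    [0,1,0,0,0,0,0],
    [0,0.6,0,0,0,0,0],
    [0,0,0,0,0,0,0],
    [0,0,0,-1.5,0,0,0],
  ],
)

```text
time_s: 5.3
eef_pos: [0.6324, 0.1705, 0.2574]
tool_rot: [3.139, -0.001, 1.498]
wrist_force: [0.2, 0.7, -1.6]
grip_width: 0.0094
```

```bash
python3 look.py 3 scene wrist; python3 -c "
import cv2;im=cv2.imread('pics/scene3.png');cv2.imwrite('pics/s3.png',cv2.resize(im[180:320,340:500],None,fx=5,fy=4.2))"
```

```text
[0.6324 0.1705 0.2574] [ 3.139  -0.0015  1.4982] 5.3 [ 0.1801  0.655  -1.5776] 0.00936900071409852
```

View pics/s3.png

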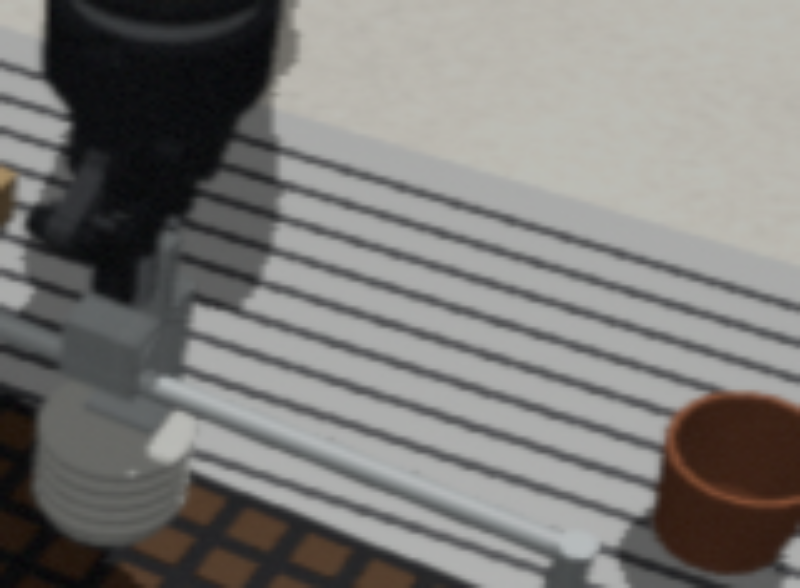

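The rail is inside the hook at about (150,380) in the crop. Next I'll lower it.

Request:
carry_out(
  steps=[
    [0,0,0,-0.8,0,0,0],
    [0,0,0,-0.8,0,0,0],
    [0,0,0,-0.7,0,0,0],
    [0,0,0,-0.4,0,0,0],
    [0,0,0,-0.2,0,0,0],
    [0,0,0,-0.2,0,0,0],
    [0,0,0,-0.1,0,0,0],
    [0,0,0,0,0,0,0],
    [0,0,0,0,0,0,0],
    [0,0,0,0,0,0,0],
  ],
)

```text
time_s: 6.65
eef_pos: [0.6328, 0.1701, 0.2253]
tool_rot: [3.139, -0.001, 1.498]
wrist_force: [2.5, -0.3, 3.6]
grip_width: 0.0091
```

It's seated: the wrist force changed by about +5 N. Next I'll slide it towards the collar.

Request:
carry_out(
  steps=[
    [0,0,-0.8,0.1,0,0,0],
    [0,-0.08,-1.5,0,0,0,0],
    [0,-0.12,-1.5,0,0,0,0],
    [0,-0.12,-1.5,0,0,0,0],
    [0,-0.12,-1.5,0,0,0,0],
    [0,-0.12,-1.5,0,0,0,0],
    [0,-0.11,-1.5,0,0,0,0],
    [0,-0.11,-1.5,0,0,0,0],
    [0,-0.11,-1.5,0,0,0,0],
    [0,-0.05,-0.7,0,0,0,0],
  ],
)

```text
time_s: 7.9
eef_pos: [0.6225, 0.0336, 0.2254]
tool_rot: [3.141, 0.0, 1.496]
wrist_force: [3.7, 1.6, 1.3]
grip_width: 0.0093
```

```bash
python3 look.py 4 scene; python3 -c "
import cv2;im=cv2.imread('pics/scene4.png');cv2.imwrite('pics/s4.png',cv2.resize(im[180:300,230:390],None,fx=5,fy=5))"
```

```text
[0.6225 0.0336 0.2254] [3.1415 0.0003 1.4964] 7.9 [3.742  1.552  1.3064] 0.009274191058016955
```

View pics/s4.png

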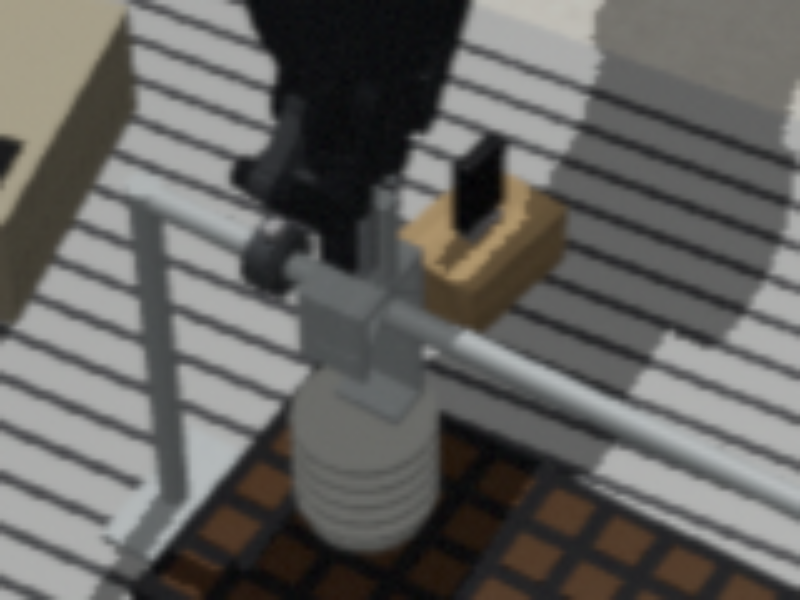

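Request:
carry_out(
  steps=[
    [0,0.12,-0.3,0,0,0,0],
    [0,0,-0.3,0,0,0,0],
    [0,-0.02,-0.3,0,0,0,0],
    [0,-0.02,-0.2,0,0,0,0],
    [0,-0.02,-0.2,0,0,0,0],
    [0,0,-0.1,0,0,0,0],
    [0,0,-0.1,0,0,0,0],
    [0,0,0,0,0,0,0],
    [0,0,0,0,0,0,0],
    [0,0,0,0,0,0,0],
  ],
)

```text
time_s: 9.2
eef_pos: [0.623, 0.02, 0.2253]
tool_rot: [-3.141, 0.0, 1.498]
wrist_force: [-1.9, -0.3, -2.3]
grip_width: 0.0093
```

```bash
python3 look.py 5 scene; python3 -c "
import cv2;im=cv2.imread('pics/scene5.png');cv2.imwrite('pics/s5.png',cv2.resize(im[180:300,230:390],None,fx=5,fy=5))"
```

```text
[0.623  0.02   0.2253] [-3.1413  0.0003  1.4977] 9.2 [-1.897  -0.2982 -2.2819] 0.009257016651889464
```

View pics/s5.png

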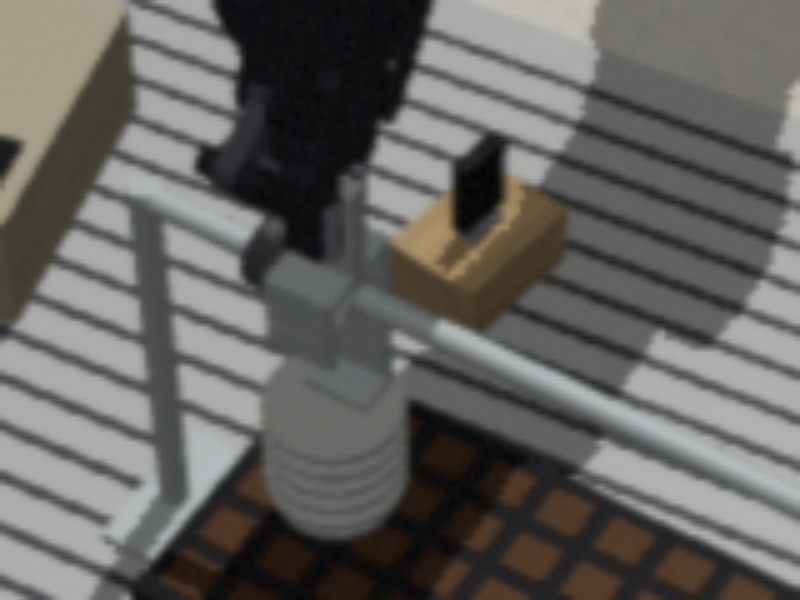

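Request:
carry_out(
  steps=[
    [0,-0.04,-0.1,0,0,0,0],
    [0,-0.03,-0.1,0,0,0,0],
    [0,0,-0.1,0,0,0,0],
    [0,0,-0.1,0,0,0,0],
    [0,0,-0.1,0,0,0,0],
    [0,0,0,-0.1,0,0,0],
    [0,0,0,0,0,0,0],
    [0,0,0,0,0,0,0],
    [0,0,0,0,0,0,0],
    [0,0,0,0,0,0,0],
  ],
)

```text
time_s: 10.5
eef_pos: [0.6229, 0.018, 0.2253]
tool_rot: [3.141, -0.004, 1.5]
wrist_force: [-0.6, 6.8, 1.1]
grip_width: 0.0095
```

Force y is +6.8 N, so it's against the collar. I'll ease off, seat it and release.

Request:
carry_out(
  steps=[
    [0,0,0.2,-0.05,0,0,0],
    [0,0,0,0,0,0,0],
    [1,0,0,0,0,0,0],
    [1,0,0,0,0,0,0],
    [1,0,0,0,0,0,0],
    [1,0,0,0,0,0,0],
    [1,0,0,1,0,0,0],
    [1,0,0,2,0,0,0],
    [1,0,0,3,0,0,0],
    [1,0,0,3,0,0,0],
  ],
)

```text
time_s: 11.75
eef_pos: [0.6227, 0.017, 0.3165]
tool_rot: [3.14, -0.0, 1.498]
wrist_force: [0.3, -0.5, -0.7]
grip_width: 0.0857
```

```bash
python3 look.py 6 scene top; python3 - <<'E'
from h import *
np.set_printoptions(precision=4,suppress=True)
im=cv2.imread('pics/scene6.png');cv2.imwrite('pics/s6.png',cv2.resize(im[180:300,230:390],None,fx=5,fy=5))
for n in('scene','top'):
    c=cams.get_calibration(n);W=cloud(np.load(f'/tmp/{n}6.npy'),c)
    m=(abs(W[...,0]-.622)<.03)&(abs(W[...,1]-.017)<.035)&(W[...,2]>.235)&(W[...,2]<.262);print(n,m.sum())
    if m.sum()>5: print(W[m].mean(0),W[m].min(0),W[m].max(0))
E
```

```text
[0.6227 0.017  0.3165] [ 3.1398 -0.0002  1.4977] 11.75 [ 0.3453 -0.4817 -0.6776] 0.08567648870731825
scene 185
[0.6247 0.0194 0.2507] [0.6149 0.0018 0.2352] [0.6299 0.0336 0.262 ]
top 0
```

View pics/s6.png

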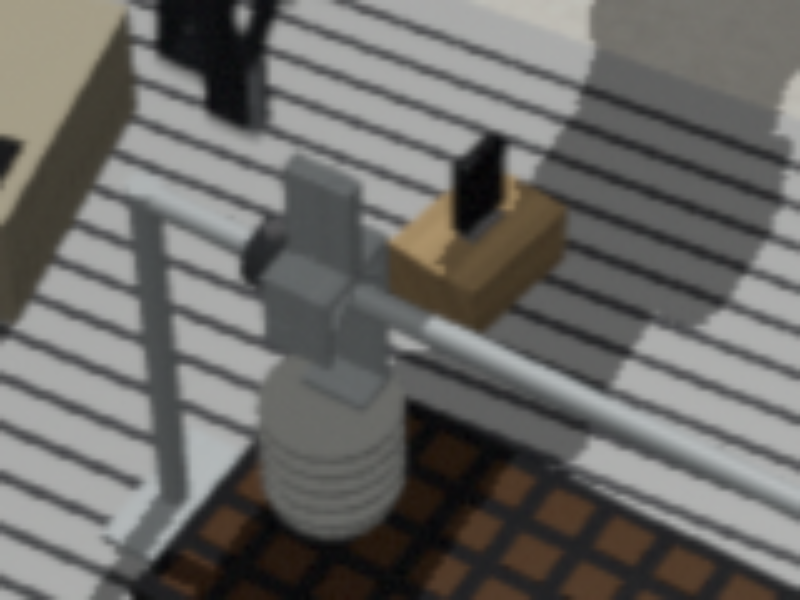

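The sensor hangs upright against the collar on its own. Now the key: I'll refine its yaw, the stand and the slot.

```bash
python3 - <<'E'
from h import *
np.set_printoptions(precision=4,suppress=True)
c=cams.get_calibration('top')
A=lambda a,b:np.degrees(np.arctan2(*(b-a)[[1,0]]))
q=[ray(c,310+u/10,270+v/10,.036) for u,v in((212,155),(440,205),(370,545),(135,488))]
print('stand',np.mean(q,0),[np.linalg.norm(q[i]-q[i-1]) for i in range(4)],A(q[3],q[0]),A(q[2],q[1]),A(q[1],q[0])-90)
# bow top by colour
im=cv2.imread('pics/top0.png');W=cloud(np.load('/tmp/top0.npy'),c)
m=((W[...,2]>.082)&(abs(W[...,0]-.435)<.03)&(abs(W[...,1]+.01)<.03))
v,u=np.nonzero(m);P=np.array([ray(c,a,b,.086) for a,b in zip(u,v)]);print(len(u),cv2.minAreaRect((P[:,:2]*1000).astype(np.float32)),P.mean(0),W[m].mean(0))
# box corners c5
q=[ray(c,410+a/5,225+b/5,.07) for a,b in((88,100),(403,67),(467,428),(145,468))]
print('box',np.mean(q,0),[np.linalg.norm(q[i]-q[i-1]) for i in range(4)],A(q[3],q[0]),A(q[2],q[1]),A(q[1],q[0])-90)
# scene view of keyhole & box
im=cv2.imread('pics/scene6.png');cv2.imwrite('pics/s7.png',cv2.resize(im[160:260,170:270],None,fx=6,fy=6,interpolation=cv2.INTER_CUBIC))
im=cv2.imread('pics/top6.png');cv2.imwrite('pics/t7.png',cv2.resize(im[250:290,440:490],None,fx=15,fy=15,interpolation=cv2.INTER_CUBIC))
E
```

```text
stand [ 0.4345 -0.0102  0.036 ] [np.float64(0.07044873907955555), np.float64(0.048609545650149404), np.float64(0.07137179095965349), np.float64(0.04964881469029664)] -11.11028659634117 -10.273002314343245 -10.341623651091808
74 ((434.7493591308594, -9.881450653076172), (9.545051574707031, 29.00550651550293), 77.53302764892578) [ 0.4349 -0.01    0.086 ] [ 0.4349 -0.01    0.0859]
box [ 0.4959 -0.2627  0.07  ] [np.float64(0.1498473515511587), np.float64(0.13087736256265123), np.float64(0.14780952013016016), np.float64(0.13017065284866597)] 8.276669890454794 7.999062081461036 8.094146066180514
```

View pics/s7.png

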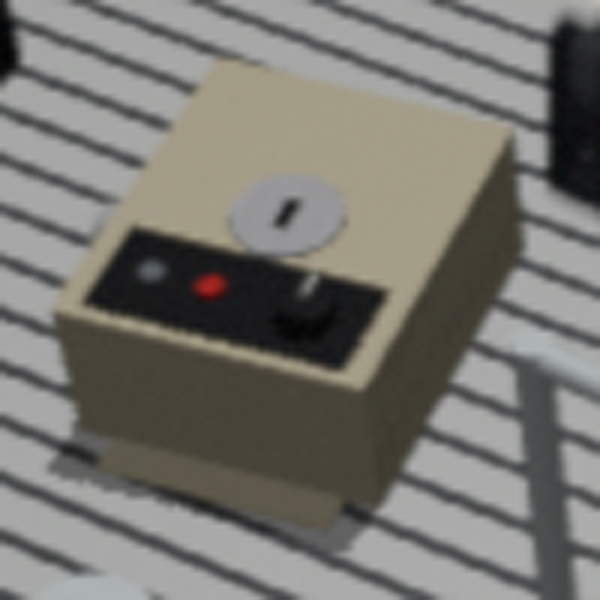

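View pics/t7.png

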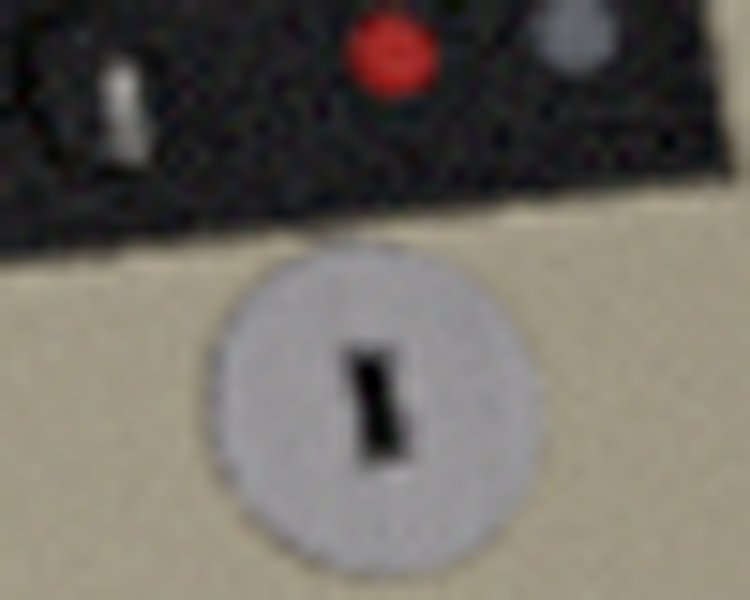

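```bash
python3 - <<'E'
from h import *
np.set_printoptions(precision=4,suppress=True)
c=cams.get_calibration('top');print(ray(c,464.67,276.6,.071))
c=cams.get_calibration('scene');print(ray(c,217.58,195.08,.071))
E
```

```text
[ 0.4977 -0.2616  0.071 ]
[ 0.4965 -0.2621  0.071 ]
```

Request:
carry_out(
  steps=[
    [1,-2.35,-0.3,0,0,0,0.181],
    [1,-2.35,-0.3,0,0,0,0.181],
    [1,-2.35,-0.3,0,0,0,0.181],
    [1,-2.35,-0.3,-1,0,0,0.181],
    [1,-2.35,-0.3,-2,0,0,0.181],
    [1,-2.35,-0.3,-3,0,0,0.181],
    [1,-2.35,-0.3,-3,0,0,0.181],
    [1,-2.3,-0.3,-3,0,0,0.181],
    [1,0,-0.3,-3,0,0,0],
    [1,0,0,-2,0,0,0],
  ],
)

```text
time_s: 13.1
eef_pos: [0.4343, -0.0101, 0.1431]
tool_rot: [3.141, -0.0, 2.945]
wrist_force: [-0.5, -0.3, 0.4]
grip_width: 0.0852
```

```bash
python3 look.py 8 wrist scene
```

```text
[ 0.4343 -0.0101  0.1431] [ 3.1411 -0.0003  2.9453] 13.1 [-0.4622 -0.2982  0.4406] 0.08517651312741606
```

View pics/wrist8.png

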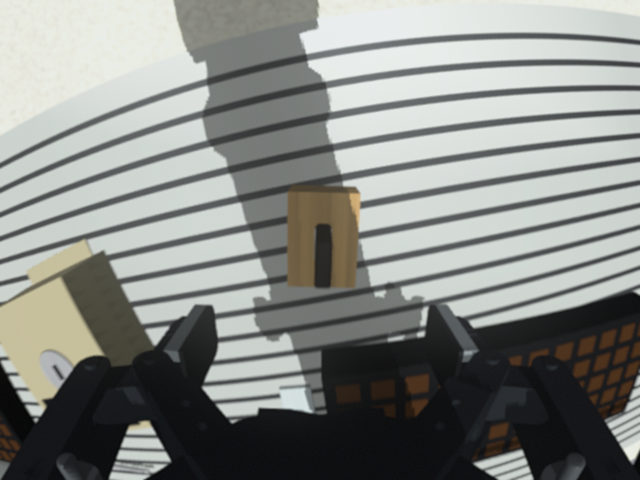

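View pics/scene8.png

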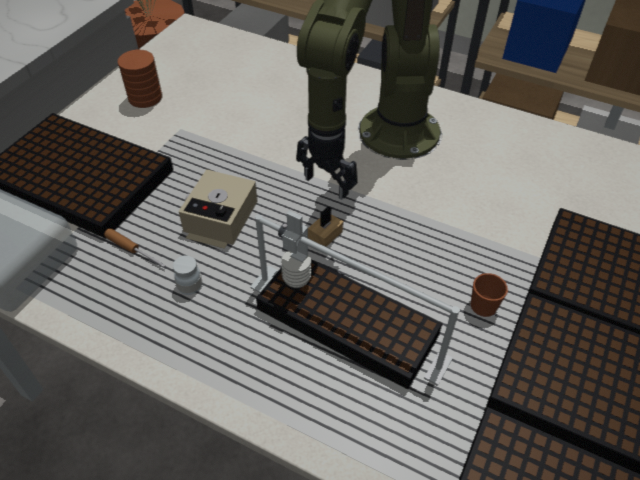

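The key in the wrist view is at about (323,255), aligned and centred between the fingers. Next I'll descend and grip it.

Request:
carry_out(
  steps=[
    [1,0.05,0,-2,0,0,0],
    [1,0,0,-2,0,0,0],
    [1,0,0,-2,0,0,0],
    [1,0,0,-2,0,0,0],
    [1,0,0,-1.5,0,0,0],
    [0,0,0,0,0,0,0],
    [0,0,0,0,0,0,0],
    [0,0,0,0,0,0,0],
    [0,0,0,0,0,0,0],
    [0,0,0,0,0,0,0],
  ],
)

```text
time_s: 14.45
eef_pos: [0.4359, -0.0098, 0.0494]
tool_rot: [3.141, 0.001, 2.946]
wrist_force: [-1.7, -0.2, 3.8]
grip_width: 0.0092
```

Request:
carry_out(
  steps=[
    [0,0,0,1,0,0,0],
    [0,0,0,2.5,0,0,0],
    [0,0,0,3.5,0,0,0],
    [0,0,0,3.3,0,0,0],
    [0,1.02,-4.2,0,0,0,0.0565],
    [0,1.02,-4.2,0,0,0,0.0565],
    [0,1.02,-4.2,0,0,0,0.0565],
    [0,1.02,-4.2,0,0,0,0.0565],
    [0,1.02,-4.2,0,0,0,0.0565],
    [0,1.02,-4.2,0,0,0,0.0565],
  ],
)

```text
time_s: 15.7
eef_pos: [0.4971, -0.2629, 0.1523]
tool_rot: [3.141, 0.001, -2.996]
wrist_force: [0.4, 0.5, 0.6]
grip_width: 0.0095
```

Request:
carry_out(
  steps=[
    [0,0,0,0,0,0,0],
    [0,0,0,0,0,0,0],
    [0,0,0,0,0,0,0],
    [0,0,0,0,0,0,0],
    [0,0,0,0,0,0,0],
    [0,0,0,0,0,0,0],
    [0,0,0,0,0,0,0],
    [0,0,0,0,0,0,0],
    [0,0,0,0,0,0,0],
    [0,0,0,0,0,0,0],
  ],
)

```text
time_s: 16.95
eef_pos: [0.4967, -0.2619, 0.1518]
tool_rot: [3.142, 0.0, -2.998]
wrist_force: [-0.6, -0.4, -0.8]
grip_width: 0.0093
```

```bash
python3 look.py 9 wrist scene top; python3 -c "
import cv2
im=cv2.imread('pics/scene9.png');cv2.imwrite('pics/s9.png',cv2.resize(im[110:250,160:300],None,fx=4.2,fy=4.2,interpolation=2))"
python3 - <<'E'
import sys; sys.path.insert(0,'.')
from plant import cams
print(cams.get_calibration('wrist'))
E
```

```text
[ 0.4967 -0.2619  0.1518] [ 3.1415  0.     -2.9984] 16.95 [-0.6302 -0.3505 -0.8447] 0.009342268279568394
{'fov_y': 65.70646984690485, 'cx': 320.5749546701076, 'cy': 243.8433522441407, 'R': array([[-1.42629928e-01,  9.89775629e-01,  9.52654560e-04],
       [ 9.47896765e-01,  1.36317906e-01,  2.87939494e-01],
       [ 2.84865630e-01,  4.19718076e-02, -9.57648130e-01]]), 't': array([ 0.33043492, -0.44970398,  0.17179809])}
```

View pics/wrist9.png

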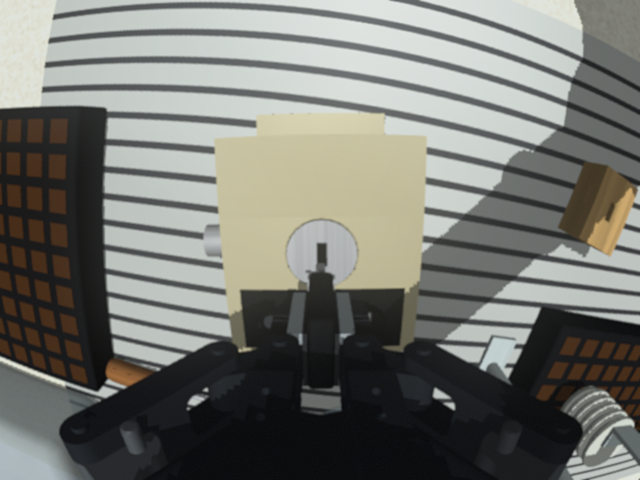

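View pics/s9.png

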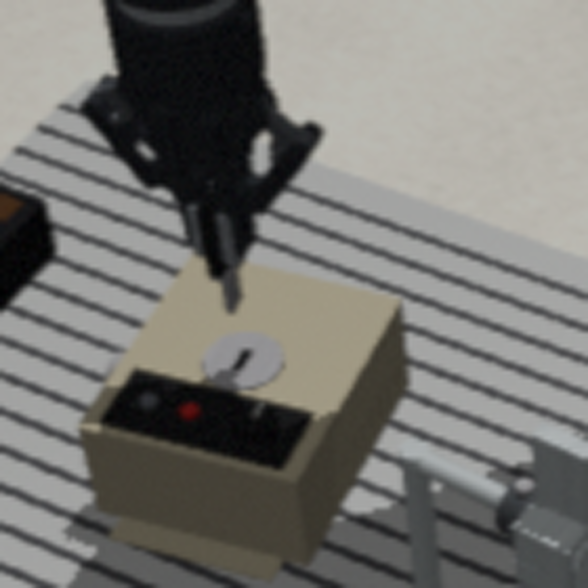

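```bash
python3 - <<'E'
from h import *
np.set_printoptions(precision=4,suppress=True)
im=cv2.imread('pics/wrist9.png');cv2.imwrite('pics/w9.png',cv2.resize(im[210:310,270:370],None,fx=6,fy=6,interpolation=cv2.INTER_CUBIC))
c=cams.get_calibration('wrist')
def wray(c,u,v,z):
    f=f_of(c);dx,dy=u-c['cx'],v-c['cy'];r=np.hypot(dx,dy);t=r/f
    d=np.array([np.sin(t)*dx/r,np.sin(t)*dy/r,np.cos(t)]);o=-c['R'].T@c['t'];w=c['R'].T@d;s=(z-o[2])/w[2];return o+s*w
# lock circle by mask colour: grey-blueish vs beige
hsv=cv2.cvtColor(im,cv2.COLOR_BGR2HSV)
m=np.zeros((480,640),np.uint8);sub=(hsv[...,1]<25)&(hsv[...,2]>120);m[205:300,275:370]=sub[205:300,275:370]
v,u=np.nonzero(m);print(u.min(),u.max(),v.min(),v.max(),len(u))
# outline points upper half
P=[]
for a in np.radians(np.arange(-200,21,10)):
    for r in range(45,20,-1):
        x,y=int(round(322+r*np.cos(a))),int(round(254+r*np.sin(a)))
        if m[y,x]: P.append(wray(c,322+(r+.5)*np.cos(a),254+(r+.5)*np.sin(a),.071)[:2]);break
P=np.array(P);A=np.c_[2*P,np.ones(len(P))];s=np.linalg.lstsq(A,(P**2).sum(1),rcond=None)[0];print('lock',s[:2],np.sqrt(s[2]+s[0]**2+s[1]**2),len(P))
E
```

```text
286 357 219 288 3169
lock [ 0.4972 -0.2616] 0.022715486190292167 23
```

View pics/w9.png

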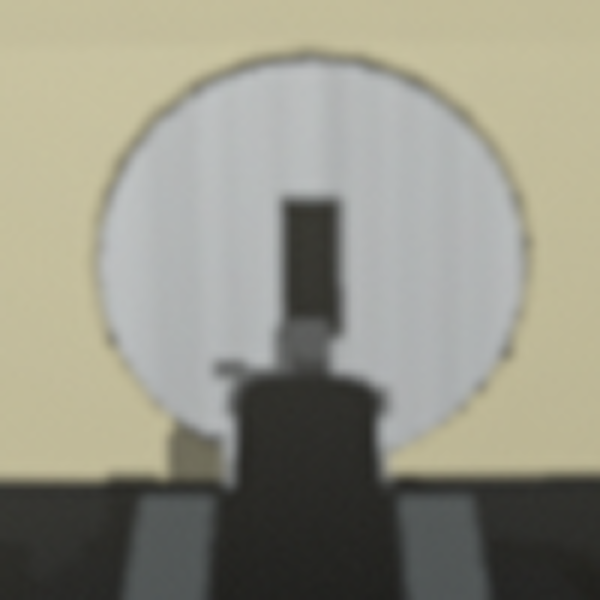

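The wrist measurement puts the lock at (0.4972, -0.2616), which agrees with the other views, and the slot is aligned with the key. Next I'll lower it.

Request:
carry_out(
  steps=[
    [0,0.1,0.03,-1.5,0,0,0],
    [0,0,0,-1.5,0,0,0],
    [0,0,0,-0.5,0,0,0],
    [0,0,0,-0.3,0,0,0],
    [0,0,0,-0.3,0,0,0],
    [0,0,0,-0.3,0,0,0],
    [0,0,0,-0.3,0,0,0],
    [0,0,0,-0.2,0,0,0],
    [0,0,0,0,0,0,0],
    [0,0,0,0,0,0,0],
  ],
)

```text
time_s: 18.35
eef_pos: [0.4978, -0.2616, 0.1029]
tool_rot: [3.142, 0.0, -2.998]
wrist_force: [0.1, 0.1, -1.1]
grip_width: 0.009
```

It's in the slot with no force. Now I'll press down to the pins.

Request:
carry_out(
  steps=[
    [0,0,0,-0.2,0,0,0],
    [0,0,0,-0.2,0,0,0],
    [0,0,0,-0.2,0,0,0],
    [0,0,0,-0.1,0,0,0],
    [0,0,0,-0.1,0,0,0.1],
    [0,0,0,0,0,0,0.08],
    [0,0,0,-0.05,0,0,-0.18],
    [0,0,0,0,0,0,-0.18],
    [0,0,0,0,0,0,0.18],
    [0,0,0,0,0,0,0],
  ],
)

```text
time_s: 19.6
eef_pos: [0.4977, -0.2614, 0.0941]
tool_rot: [3.141, 0.0, -3.0]
wrist_force: [0.3, 0.7, -0.3]
grip_width: 0.0092
```

Request:
carry_out(
  steps=[
    [0,0,0,-0.2,0,0,0],
    [0,0,0,-0.2,0,0,0],
    [0,0,0,-0.2,0,0,0],
    [0,0,0,-0.2,0,0,0.1],
    [0,0,0,-0.1,0,0,0.08],
    [0,0,0,-0.1,0,0,-0.18],
    [0,0,0,-0.05,0,0,-0.18],
    [0,0,0,-0.05,0,0,0.18],
    [0,0,0,0,0,0,0],
    [0,0,0,0,0,0,0],
  ],
)

```text
time_s: 20.85
eef_pos: [0.4982, -0.2614, 0.0844]
tool_rot: [3.141, 0.001, -2.999]
wrist_force: [-0.9, 0.9, 6.5]
grip_width: 0.0093
```

Request:
carry_out(
  steps=[
    [0,0,0,-0.1,0,0,0.1],
    [0,0,0,-0.1,0,0,0.1],
    [0,0,0,0,0,0,-0.18],
    [0,0,0,0,0,0,-0.18],
    [0,0,0,0,0,0,0.18],
    [0,0,0,0,0,0,0.18],
    [0,0,0,0,0,0,-0.18],
    [0,0,0,0,0,0,-0.02],
    [0,0,0,0,0,0,0],
    [0,0,0,0,0,0,0],
  ],
)

```text
time_s: 22.1
eef_pos: [0.4988, -0.2614, 0.0843]
tool_rot: [3.14, 0.003, -2.999]
wrist_force: [-4.3, 4.4, 18.3]
grip_width: 0.0092
```

```bash
python3 look.py 10 wrist scene; python3 -c "
import cv2
im=cv2.imread('pics/scene10.png');cv2.imwrite('pics/s10.png',cv2.resize(im[140:240,170:270],None,fx=6,fy=6,interpolation=2))
im=cv2.imread('pics/wrist10.png');cv2.imwrite('pics/w10.png',cv2.resize(im[200:350,220:420],None,fx=4,fy=4,interpolation=2))"
```

```text
[ 0.4988 -0.2614  0.0843] [ 3.1403  0.0025 -2.9987] 22.1 [-4.2535  4.4059 18.2721] 0.009151450891661703
```

View pics/s10.png

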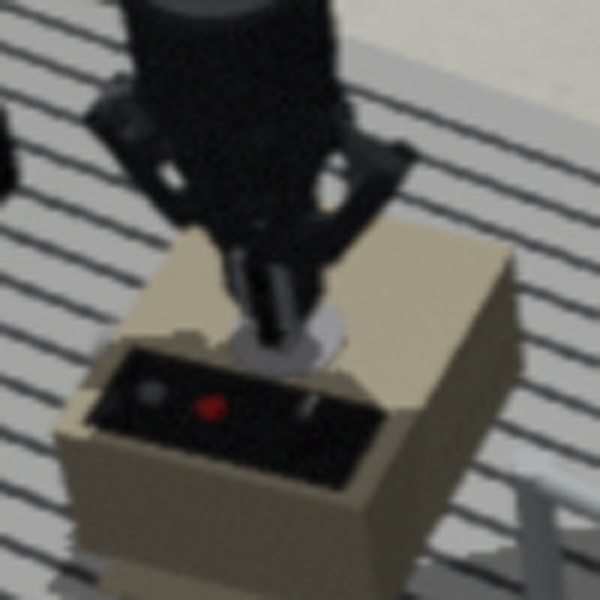

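View pics/w10.png

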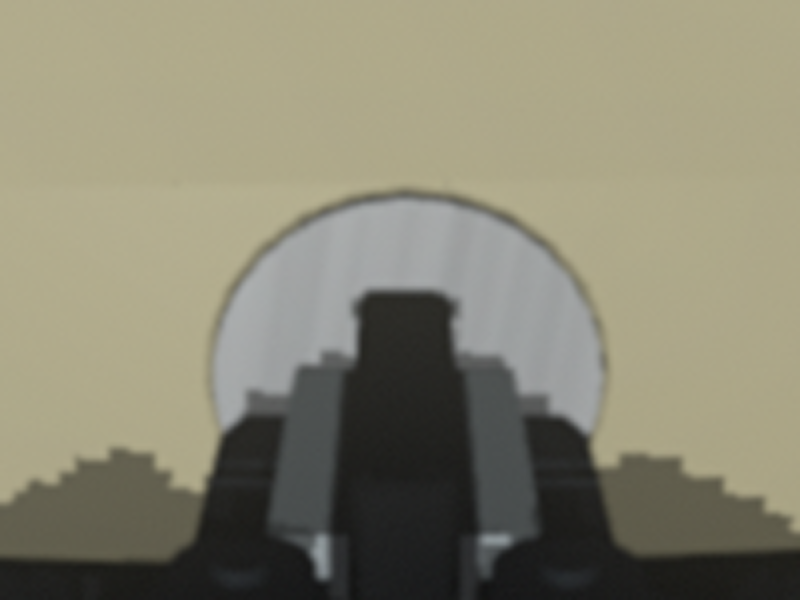

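The key is home: z stays at 84.3 mm under 18 N and a jiggle, and 84.4 mm was predicted. I'll ease the push and turn it clockwise.

Request:
carry_out(
  steps=[
    [0,-0.1,-0.05,0.12,0,0,0],
    [0,0,0,0,0,0,-0.15],
    [0,0,0,0,0,0,-0.18],
    [0,0,-0.01,0,0,0,-0.18],
    [0,-0.02,-0.02,0,0,0,-0.18],
    [0,-0.02,-0.02,0,0,0,-0.18],
    [0,-0.02,-0.02,0,0,0,-0.18],
    [0,-0.02,-0.02,0,0,0,-0.18],
    [0,0,0,0,0,0,-0.18],
    [0,0,0,0,0,0,-0.18],
  ],
)

```text
time_s: 23.45
eef_pos: [0.4975, -0.2628, 0.0844]
tool_rot: [3.139, -0.0, 1.689]
wrist_force: [-1.6, 2.6, 9.4]
grip_width: 0.0093
```

```bash
python3 look.py 11; python3 -c "
from h import *
s=read_state();print(s['q'],s['moment'])"
```

```text
[ 0.4975 -0.2628  0.0844] [ 3.1387 -0.0004  1.6894] 23.45 [-1.6448  2.6253  9.4438] 0.009294854780205712
[-0.4178989   0.40538264  1.03209266  1.87122541 -0.3952364   1.08534141
  0.88638222] [0.56849073 0.19898282 0.12247246]
```

Request:
carry_out(
  steps=[
    [0,0,0,0,0,0,-0.1],
    [0,0,0,0,0,0,-0.06],
    [0,0,0,0,0,0,-0.05],
    [0,0,0,0,0,0,-0.03],
    [0,0,0,0,0,0,0],
    [0,0,0,0,0,0,0],
    [0,0,0,0,0,0,0],
    [0,0,0,0,0,0,0],
    [0,0,0,0,0,0,0],
    [0,0,0,0,0,0,0],
  ],
)

```text
time_s: 24.7
eef_pos: [0.4972, -0.2628, 0.0843]
tool_rot: [3.14, -0.001, 1.456]
wrist_force: [-1.3, 2.6, 13.1]
grip_width: 0.0096
```

```bash
python3 look.py 12 wrist scene top; python3 - <<'E'
from h import *
s=read_state();print(s['q'],s['moment'])
im=cv2.imread('pics/scene12.png');cv2.imwrite('pics/s12.png',cv2.resize(im[140:300,170:370],None,fx=4,fy=3.75,interpolation=2))
im=cv2.imread('pics/wrist12.png');cv2.imwrite('pics/w12.png',cv2.resize(im[200:350,220:420],None,fx=4,fy=4,interpolation=2))
E
```

```text
[ 0.4972 -0.2628  0.0843] [ 3.1396 -0.0009  1.4561] 24.7 [-1.3256  2.5524 13.1025] 0.009646372082692877
[-0.45283893  0.43131011  1.08387834  1.87192595 -0.43046033  1.0960414
  0.68196699] [0.66940745 0.2754388  0.38200861]
```

View pics/s12.png

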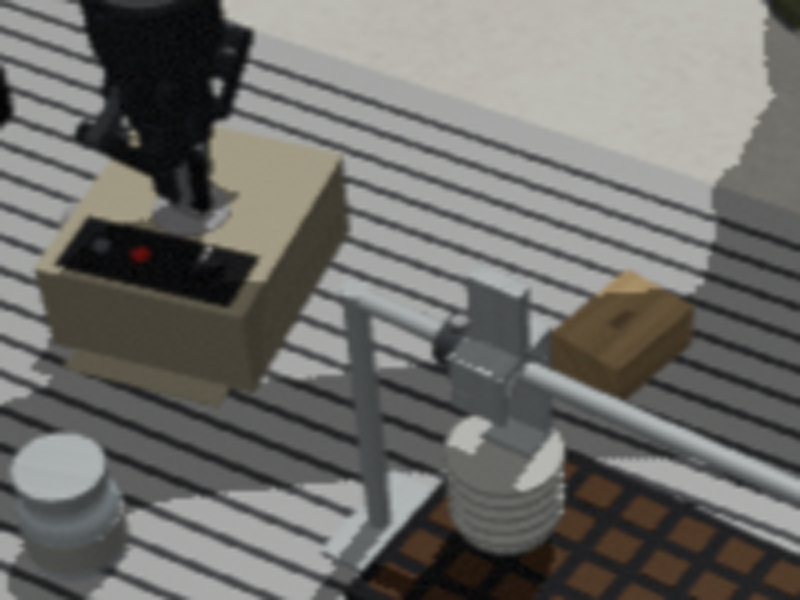

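View pics/w12.png

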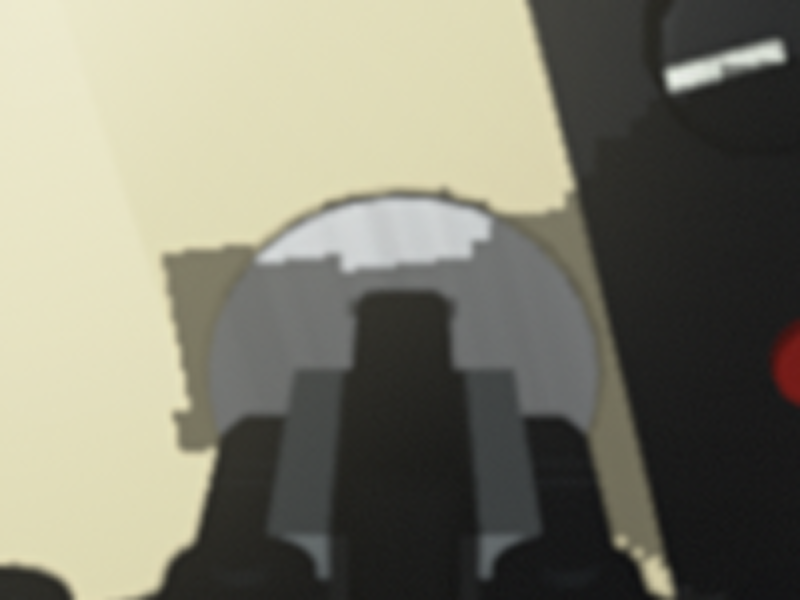

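```bash
python3 -c "
from plant import bot
print(bot.sign_off())"
```

```text
the job is handed in; nothing more can be done
None
```

I handed the job in at about 25 s of the 72 s allowed. The sensor hangs against the collar, and the gripper is holding the key home and turned. The hand-in reports no verdict, so these are my own last checks:

- **Sensor:** I hooked it on the rail about 17 cm left of the collar, and the seating showed as a force change of about 5 N. I slid it along until it met the collar, where the sideways push rose to 6.8 N, then let go. The last scene picture shows it hanging upright against the collar with the arm clear.
- **Key home:** The key went in with jiggling. The tool stopped at a height of 84.3 mm, against 84.4 mm predicted from how I gripped the key in its stand. It stayed there under 18 N and further twisting.
- **Key turned:** I turned it 1.83 rad clockwise, and the wrist moment rose from 0.12 to 0.38 N m, which I take to be the stop. The brush marks on the cylinder turned with the key in the wrist picture. At hand-in the gripper was still holding the key with about 13 N downward push.
- **Not measured:** The lock's own angle was never read directly. I inferred it from the tool's turn and the moment. The opening grew from 9.3 to 9.6 mm during the last turn, so the key may have twisted slightly between the pads.
- **Pot, jar and screwdriver:** I planned no move near them, and the jar is still standing in the last close-up. I did not check their final positions.

No check failed, and the camera measurements agreed with each other to within about 2 mm.

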